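# Load the thread holder and snap its cover on

### The job

Stand the thread spool upright in the round socket of the spool holder, then fit the square cover over it and press it straight down until both spring clips snap over its flanges and it sits fully home on the plank. Finish with the gripper still on the cover and still pressing it down on the plank with a steady push of at least 10 newtons: do not let go.

Things in the scene. Friction and masses are not known exactly. Their poses are not given: they have to be found in the camera images.
- holder: spool holder, fixed to the table: wooden plank 72 (x) x 124 (y) x 12 mm high; origin at the centre of its underside, on the table; z up. The round socket stands in its middle, between two bent spring-steel clips at +y and -y that face each other. Behind the clips are low steel blocks (24 mm above the table). The cover's underside comes to rest on the plank's top.
- holder_socket (a point): centre of the socket's floor (the plank's top, 12 mm above the table). The socket is a round pale wooden collar, inner diameter 35, outer 44, 10 mm high above this floor. Axes as the holder's.
- clip_left (a joint): how far (m) the clip at the holder's +y is pushed outward: 0 at rest, at most 0.007. Each clip is 24 mm wide along x; their noses are 65 mm apart, 20 mm above the table; above them they open like a funnel to 83 mm apart at 35 mm. Both together resist the flanges with about 10 N at the peak, then pull the cover down.
- clip_right (a joint): the same for the clip at the holder's -y. As the cover goes down its flanges push both clips about 3 mm out; the force drops suddenly when the flanges pass the noses, the clips snap back to 0 over the flanges, and the cover rests on the plank within the last 8 mm of its way down.
- spool_mid (a point): centre of the loose thread spool, which stands on its end: 36 mm tall, 28 mm diameter, dark thread between pale wooden flanges, 20 g. This point's y axis runs along the spool and points up; it is 18 mm above whatever the spool stands on. Grip the upper half: the socket's collar surrounds the lowest 10 mm.
- spool: the same spool; its origin lies on the side of the spool, half-way up, not at the centre: use spool_mid for its position
- cover_grip (a point): centre of the upright grip rib on top of the cover, 58 mm above the cover's underside. Rib: 36 mm along x, 14 mm thick (y), 30 mm tall, from the cover's flat top (43 mm above the underside) to 73 mm. Axes as the cover's, z up. With the cover fully home it is 70 mm above the table, over the holder's middle.
- cover: loose grey plastic cover, 70 to 140 g, open side down; origin at the centre of its underside. Square cap, 59 x 59 mm outside, 53 x 53 inside, inner ceiling 40 mm above the underside, grip rib on top. Along its lower edge at +y and -y run flanges 4 mm thick, 71 mm over both. It goes on with its y axis along the holder's y axis, either way round.
There are look-alikes about, which are no part of the job. What is shaped like the cover but red is not meant.

How it is judged (in metres and radians):
On the way, in this order (a step that is already met when the one before it is completed fails the run):
1. the spool stands upright in the socket (horizontal distance between spool_mid and holder below 0.006 m and height (world z) of spool_mid below 0.033 m and angle between spool_mid's own y axis and vertical below 0.15 rad and linear speed of spool below 0.03 m/s), for 0.2 s.
2. the cover is snapped on, fully home on the plank (horizontal distance between cover_grip and holder below 0.007 m and z of cover_grip in the frame of holder below 0.0715 m and angle between cover_grip's own z axis and vertical below 0.06 rad and angle between the y axis of cover and the y axis of holder, either way round below 0.15 rad), for 0.2 s.
At the end, for the whole second after the job is handed in: spool upright (0.15 rad) in the socket, within 6 mm of its middle and 3 mm of its floor; cover over it within 7 mm of the middle, level (0.06 rad), lined up (0.15 rad), within 1.5 mm of the plank; the gripper still touches the cover and presses it on the holder with more than 8 N (all of step 2 and horizontal distance between spool_mid and holder below 0.006 m and height (world z) of spool_mid below 0.033 m and angle between spool_mid's own y axis and vertical below 0.15 rad and contact force between cover and holder above 8 N and contact force between the fingers and cover above 1 N); the arm keeps its last pose, push and grip.
It also fails if it takes over 72 s, if anything falls off the work surface, if the arm or the gripper's body presses on something with over 40 N, if the wrist force passes 120 N, or if a joint passes its speed limit or range.

### The arm

A 6-joint arm with a two-finger parallel gripper is mounted at the origin on a cart in front of the work surface, level with it; the furniture and walls round the work are solid. World frame = base frame: x ahead of the robot, y to its left, z up, the work surface at z = 0. Lengths are in m, angles in degrees, forces in N, time in s.
With the tool pointing down it reaches from about 0.35 to 0.975 m from the base axis. Payload 4.9 kg.
Tool frame: the origin (TCP) lies between the finger pads; the fingertips stand 19 mm ahead of it and the grasp point (between the pads) is the TCP; z points along the fingers, y is the line along which they close (so a half turn about z gives the same grasp; the last joint's range is limited). The gripper opens to 85 mm and grips with 20 to 120 N. Pads are 22 mm wide; open, the fingers measure 114 mm over their backs; the gripper's body (76 mm by 85 mm) begins 54 mm behind the grasp point. The pads swing forward as they close: fully open they stand 13 mm farther back than shut.
Start: joints at [59.358, 3.019, 92.412, -0, 84.569, -6.818], TCP at [0.252, 0.572, 0.25] pointing down, gripper open.
Joint ranges: [-172.51, 172.51], [-57.92, 126.97], [3.15, 148.05], [-58.71, 238.71], [5.1, 150.11], [-179.66, 179.66]. Speed limits (degrees/s): [147.25, 147.25, 180, 180, 180, 180].

### API

Orientations are given as [roll, pitch, yaw] about the fixed x, y, z axes, in that order (R = Rz(yaw) Ry(pitch) Rx(roll)).
In Python, from workcell import manip, jaws, optics gives the robot as it stands. The module is installed in compiled form; this text tells all that it offers. Calls block until the motion is done:
- manip.movep(position, orientation): joint-space move of the TCP to a pose.
- manip.line_to(position, v=0.15, rotation=None, f_stop=None): straight line of the TCP; rotation=None keeps the orientation; v is the mean speed in m/s. With f_stop (N) it stops when the force on the tool has changed by that much, and returns True; else False.
- manip.goto_joints(angles): joint-space move.
- jaws.gripper_to(opening): finger opening in m; the grip force is fixed at half the most; returns when the fingers have stopped.
- manip.dwell(seconds).
- manip.solve_ik(position, orientation): joint angles nearest the present ones, or None.
- manip.sense(): the state.
- optics.snapshot(name): name is "side" or "top" or "wrist"; returns a dict with "color" (480x640x3 uint8, red, green, blue), "fx", "fy", "cx", "cy" (pixels), "R" (3x3) and "t" (3): a world point X has camera coordinates R X + t; the wrist camera has in their place "tool_from_camera" (4x4, takes a point from camera to tool coordinates, whose origin is the TCP and whose axes are the flange's). Camera axes: x right, y down, z forward; pixel columns grow to the right and rows downward; lengths in m; the calibration is good to about 2 mm. The wrist camera is an equidistant fisheye: a pixel r from the principal point sees the ray r / f radians off the axis. A picture is of the moment at which its call begins: read the wrist's pose just before it. There is no depth.
A pose or a line that the arm cannot do raises manip.PlanningError and nothing moves.
- manip.close_job(): hands the job in; it is judged then, once.
The state is a dict: "clock": time; "joint_pos": joint angles; "dq": joint speeds; "tau": joint torques, N m; "tcp_pos": TCP position; "ee_rot": TCP orientation; "ft_force": force on the tool from outside, world axes, zero at the start; "moment": the same for the moment, N m; "grip_width": finger opening in m; "grip_force": force on a finger pad.
Only numpy, scipy, OpenCV 4.12 (cv2) and the standard library are available. Lean on these libraries where they do the work, as an engineer would, in place of code of your own. Each camera call takes 0.05 s, during which the arm holds its last target. There are 200 camera calls.

## Working session

There is one attempt and no reset: what is moved stays moved. The work goes in short steps, each a Python script; the robot and the scene stay as the last script left them, time stands still between calls to the robot, and variables do not carry over. Pictures are saved under pics/ and viewed, at most 10 in all, crops included, and the job is handed in when it is done.

```bash
mkdir -p pics; python3 - <<'E'
from workcell import manip, jaws, optics
import cv2,pickle,numpy as np
d={}
for n in("side","top","wrist"):
    d[n]=optics.snapshot(n)
    cv2.imwrite(f"pics/{n}0.png",d[n]["color"][:,:,::-1])
    s=d[n];print(n,{k:np.round(v,4).tolist() for k,v in s.items() if k!="color"})
pickle.dump(d,open("snap0.pkl","wb"))
print(manip.sense())
E
```

```text
side {'fx': 466.3971, 'fy': 466.3971, 'cx': 318.0482, 'cy': 237.8158, 'R': [[0.8391, -0.5436, 0.0193], [-0.3444, -0.5584, -0.7547], [0.421, 0.6266, -0.6558]], 't': [-0.4576, 0.2059, 0.684]}
top {'fx': 512.0355, 'fy': 512.0355, 'cx': 318.5955, 'cy': 245.2332, 'R': [[0.0178, -0.9997, 0.0154], [-0.9965, -0.019, -0.081], [0.0813, -0.0139, -0.9966]], 't': [-0.0452, 0.509, 0.8933]}
wrist {'fx': 371.6483, 'fy': 371.6483, 'cx': 322.9683, 'cy': 240.1838, 'tool_from_camera': [[0.0001, -0.9629, -0.2698, 0.0681], [1.0, 0.0002, -0.0004, -0.0017], [0.0004, -0.2698, 0.9629, -0.1244], [0.0, 0.0, 0.0, 1.0]]}
{'clock': 0.15, 'joint_pos': array([ 5.93593323e+01,  3.05013885e+00,  9.24743666e+01, -2.15201686e-05,
        8.45697039e+01, -6.81619081e+00]), 'dq': array([ 0.03336735, -0.13183258, -0.27721937, -0.06247476,  0.01120912,
        0.05159913]), 'tau': array([ 4.24129348e-04, -3.94241560e+01, -3.70722520e+01, -1.64804205e-04,
        4.64509401e-03,  3.79804519e-06]), 'tcp_pos': array([0.25220246, 0.57135035, 0.24932484]), 'ee_rot': array([-1.79906454e+02, -1.11599149e-02,  1.56175516e+02]), 'ft_force': array([-0.72589445, -0.38641622, -0.4417793 ]), 'moment': array([ 0.01256961, -0.0558119 , -0.04442161]), 'grip_force': 0.0, 'grip_width': 0.08542760148129015}
```

View pics/top0.png

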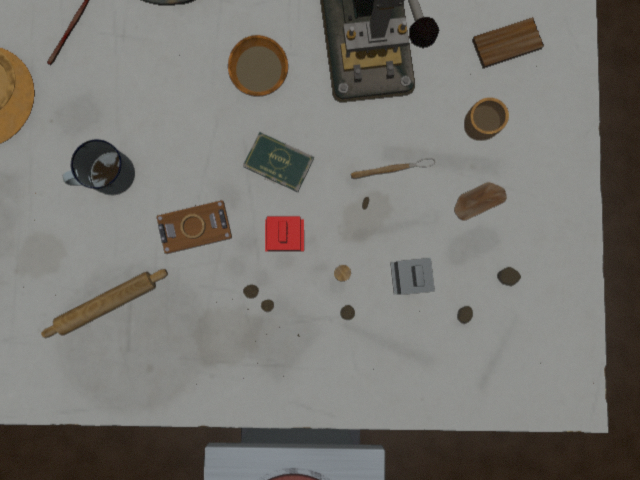

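View pics/side0.png

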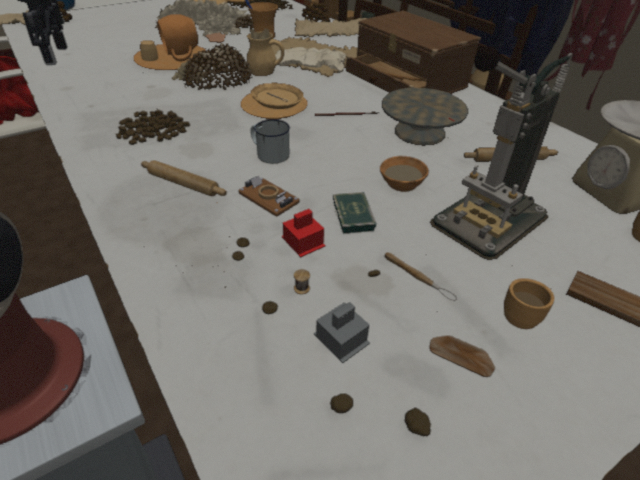

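Top view candidates:
- **Cover:** the grey one at (412,276). The red look-alike at (285,233) is out.
- **Spool:** (343,273), which is (302,281) in side. The stones at (251,291), (267,305), (348,312), (365,203), (465,314) and (509,276) are not spools.
- **Holder:** the plank with a collar at (194,226). The wood block at (508,43) has no collar.

I'll check these in one crop and compute rough positions.

```bash
cat > h.py <<'E'
import numpy as np, cv2, pickle
from scipy.spatial.transform import Rotation as Ro
def ray(s,uv):
    "camera ray, world frame (fixed) -> origin, dir"
    d=np.array([(uv[0]-s["cx"])/s["fx"],(uv[1]-s["cy"])/s["fy"],1.])
    if "R" in s: R,t=np.array(s["R"]),np.array(s["t"]); return -R.T@t, R.T@d
    q=d[:2]; th=np.hypot(*q); d=np.r_[q/th*np.sin(th),np.cos(th)] if th>1e-9 else np.array([0,0,1.])
    T=s["tcp"]@np.array(s["tool_from_camera"]); return T[:3,3],T[:3,:3]@d
def at_z(s,uv,z):
    o,d=ray(s,uv); return o+d*(z-o[2])/d[2]
def wrist_shot(manip,optics,name):
    st=manip.sense(); s=optics.snapshot("wrist")
    T=np.eye(4); T[:3,:3]=Ro.from_euler("xyz",st["ee_rot"],degrees=True).as_matrix(); T[:3,3]=st["tcp_pos"]; s["tcp"]=T
    cv2.imwrite(f"pics/{name}.png",s["color"][:,:,::-1]); pickle.dump(s,open(name+".pkl","wb")); return s
def proj(s,X):
    X=np.asarray(X,float)
    if "R" in s: c=np.array(s["R"])@X+np.array(s["t"]); q=c[:2]/c[2]
    else:
        T=np.linalg.inv(s["tcp"]@np.array(s["tool_from_camera"])); c=T[:3,:3]@X+T[:3,3]
        r=np.hypot(*c[:2]); q=c[:2]/max(r,1e-9)*np.arctan2(r,c[2])
    return np.array([q[0]*s["fx"]+s["cx"],q[1]*s["fy"]+s["cy"]])
E
python3 - <<'E'
from h import *
d=pickle.load(open("snap0.pkl","rb"));t,s=d["top"],d["side"]
for n,uv,z,uv2 in(("holder",(194,226),.022,(269,194)),("spool",(343,271),.036,(302,274)),("cover",(417,273),.073,(344,312)),("red",(283,231),.073,(303,217))):
    p=at_z(t,uv,z); print(n,p.round(4),"side",at_z(s,uv2,z).round(4))
c=t["color"]
T=[cv2.resize(c[v-32:v+32,u-48:u+48],(384,256),interpolation=cv2.INTER_CUBIC) for u,v in((194,226),(343,272),(412,276))]
c=s["color"]; T.append(cv2.resize(c[249:313,254:350],(384,256),interpolation=cv2.INTER_CUBIC))
cv2.imwrite("pics/crop.png",np.vstack([np.hstack(T[:2]),np.hstack(T[2:])])[:,:,::-1])
E
```

```text
holder [0.5398 0.1869 0.022 ] side [0.5344 0.1787 0.022 ]
spool [ 0.4641 -0.0791  0.036 ] side [ 0.4617 -0.0767  0.036 ]
cover [ 0.4618 -0.2013  0.073 ] side [ 0.4546 -0.2087  0.073 ]
red [0.5284 0.0254 0.073 ] side [0.5217 0.0176 0.073 ]
```

View pics/crop.png

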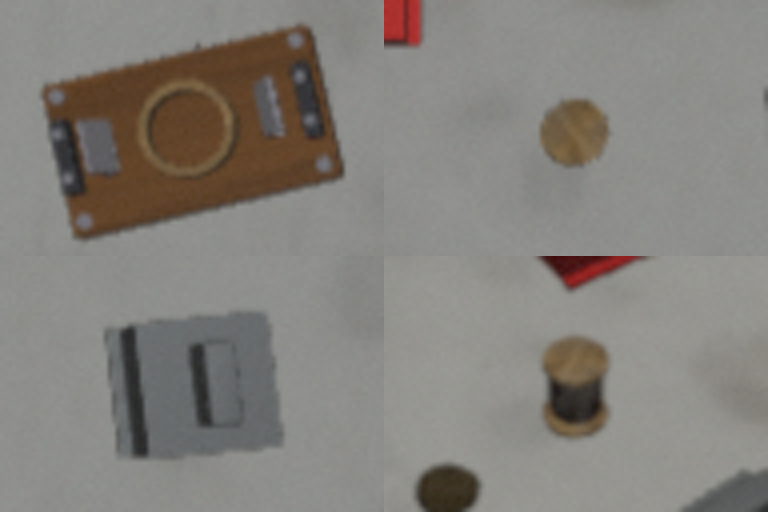

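The crop confirms the plank with its round collar, the round pale-topped standing spool and the grey cover with its rib. Next I'll take wrist views from near each one.

```bash
python3 - <<'E'
from workcell import manip, jaws, optics
from h import *
im=[]
for n,p,yaw in(("holder1",(.538,.184,.14),102),("spool1",(.463,-.078,.14),102),("cover1",(.458,-.205,.17),185)):
    manip.movep(p,[180,0,yaw]); manip.dwell(.3)
    s=wrist_shot(manip,optics,n); c=s["color"].copy()
    u,v=proj(s,[p[0],p[1],0]).astype(int); print(n,u,v,manip.sense()["clock"])
    im.append(c[90:390,120:520])
im.append(np.zeros_like(im[0]))
cv2.imwrite("pics/w1.png",np.vstack([np.hstack(im[:2]),np.hstack(im[2:])])[:,:,::-1])
E
```

```text
holder1 323 231 2.3
spool1 323 231 3.7083
cover1 324 224 5.5583
```

View pics/w1.png

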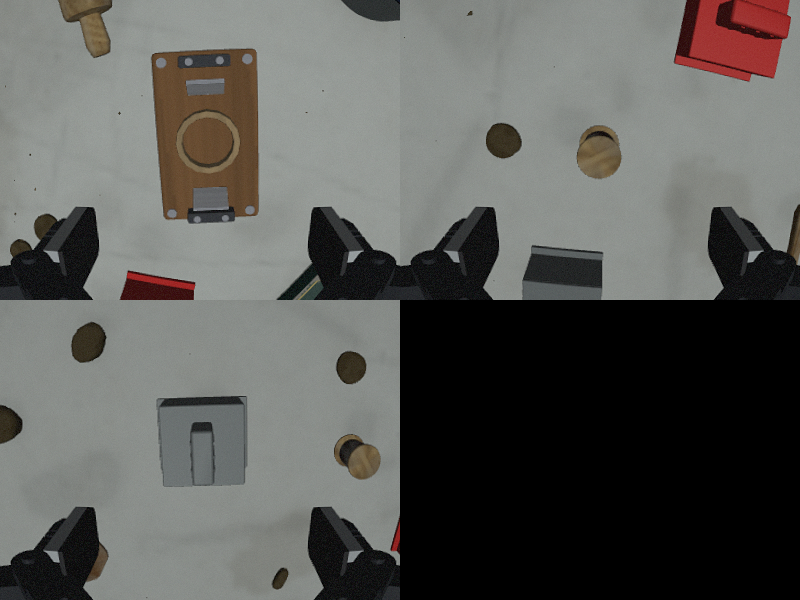

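Wrist views:
- **Holder:** collar centre at about (328,231) in the full image, plank corners visible.
- **Spool:** top disc at about (319,247).
- **Cover:** rib top spans x 191–214 and y 432–485 in its tile, nearly aligned with the image axes.

Now the conversion.

```bash
python3 - <<'E'
from h import *
L=lambda n:pickle.load(open(n+".pkl","rb"))
h,sp,cv=L("holder1"),L("spool1"),L("cover1"); off=np.array([120,90])
print("collar",at_z(h,(328,231.),.022))
P=[at_z(h,np.array(q)+off,.012)[:2] for q in((152,54),(256,49),(258,214),(165,219))]
P=np.array(P);print("plank centre",P.mean(0),"sides",np.linalg.norm(np.roll(P,-1,0)-P,axis=1))
for a,b in((3,0),(2,1)):
    e=P[b]-P[a];print("long yaw",np.degrees(np.arctan2(-e[0],e[1])))
for a,b in((0,1),(3,2)):
    e=P[b]-P[a];print("short yaw",np.degrees(np.arctan2(e[1],e[0])))
# spool discs by fit on saturation: top disc
print("spool",at_z(sp,(319,247.),.036))
for n,s,q,z in(("collar",h,(328,231),.022),("spool",sp,(319,247),.036)):
    c=s["color"]; u,v=q; hsv=cv2.cvtColor(c,cv2.COLOR_RGB2HSV)
    m=((hsv[...,1]>60)&(hsv[...,2]>120)).astype(np.uint8); w=np.zeros_like(m); w[v-38:v+39,u-38:u+39]=1
    cs,_=cv2.findContours(m*w,cv2.RETR_EXTERNAL,cv2.CHAIN_APPROX_NONE); k=max(cs,key=cv2.contourArea)
    (a,b),r=cv2.minEnclosingCircle(k); E=cv2.fitEllipse(k); print(n,a,b,r,E,at_z(s,E[0],z))
# cover: flat-top corners and rib-top corners
to=lambda q:np.array(q)+off-np.array([0,300])
for nm,Q,z in(("top",((162,407),(243,404),(245,485),(163,487)),.043),("rib",((192,433),(213,433),(214,484),(191,485)),.073)):
    P=np.array([at_z(cv,to(q),z)[:2] for q in Q]);print(nm,P.mean(0),np.linalg.norm(np.roll(P,-1,0)-P,axis=1))
    for a,b in((0,3),(1,2)):
        e=P[a]-P[b];print(" edge dir",np.degrees(np.arctan2(e[1],e[0])))
    for a,b in((0,1),(3,2)):
        e=P[a]-P[b];print(" cross dir",np.degrees(np.arctan2(e[1],e[0])))
v=cv["color"][90:390,120:520][80:210,140:265]
cv2.imwrite("pics/c2.png",cv2.resize(v,None,fx=4.6,fy=4.6,interpolation=cv2.INTER_CUBIC)[:,:,::-1])
E
```

```text
collar [0.53939458 0.19017968 0.022     ]
plank centre [0.53967114 0.18959223] sides [0.07035554 0.12116044 0.07038622 0.12175258]
long yaw 14.758464993783257
long yaw 14.77124367170922
short yaw 14.871759012615186
short yaw 15.353732461526077
spool [ 0.46040477 -0.07973605  0.036     ]
collar 327.727783203125 232.22923278808594 31.438602447509766 ((327.5225524902344, 232.10118103027344), (56.742671966552734, 59.048954010009766), 84.05342864990234) [0.53924254 0.18936411 0.022     ]
spool 310.72882080078125 249.13558959960938 13.30258560180664 ((309.27154541015625, 250.76312255859375), (5.926646709442139, 28.10091209411621), 66.03565979003906) [ 0.45480198 -0.08352822  0.036     ]
top [ 0.45725008 -0.20637974] [0.05554432 0.05919278 0.05964418 0.05858543]
 edge dir -175.94849447502855
 edge dir -171.95042129865428
 cross dir -82.84138395151372
 cross dir -83.50069508074802
rib [ 0.45716241 -0.20688447] [0.01283415 0.03327556 0.01466619 0.03396008]
 edge dir -176.54258224234204
 edge dir -173.44711641883146
 cross dir -84.99017863711808
 cross dir -82.31656731083841
```

View pics/c2.png

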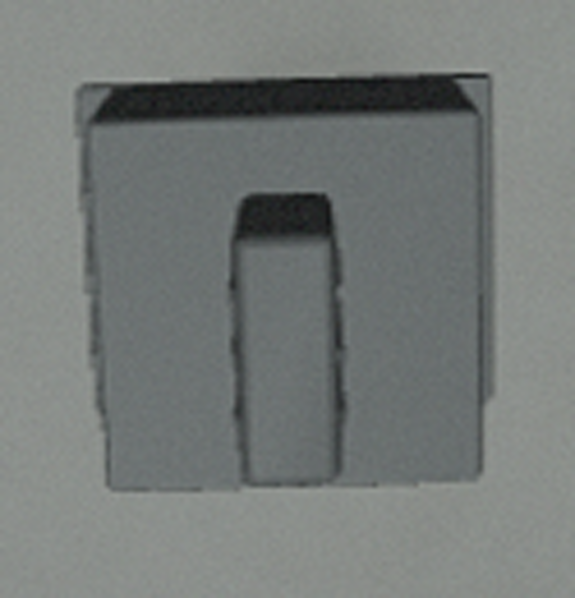

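Holder: centre (0.5394,0.1895), yaw 14.9°, with plank sides measured at 70×121 mm, which fits the given 72×124. Spool: (0.4604,−0.0797). Cover: (0.457,−0.2067), yaw 5.5°. Next: pick and place the spool.

```bash
python3 - <<'E'
from workcell import manip, jaws, optics
from h import *
o=[180,0,104.9]; S=(.4606,-.0797)
manip.movep([*S,.10],o); jaws.gripper_to(.06); manip.line_to([*S,.030],v=.1)
jaws.gripper_to(.0); st=manip.sense(); print(st["grip_width"],st["grip_force"],st["tcp_pos"])
manip.line_to([*S,.12]); H=(.5393,.1895)
manip.movep([*H,.11],o); manip.dwell(.3); s=wrist_shot(manip,optics,"place1")
st=manip.sense();print(st["grip_width"],st["tcp_pos"],st["ft_force"],st["clock"])
cv2.imwrite("pics/p1.png",s["color"][150:450,120:520][:,:,::-1])
E
```

```text
0.026840667238029626 59.33718407149421 [ 0.4615231  -0.08002243  0.03105879]
0.026865465679421652 [0.53947589 0.18876714 0.11019199] [-0.16047857  0.00992175  0.31625213] 10.8083
```

View pics/p1.png

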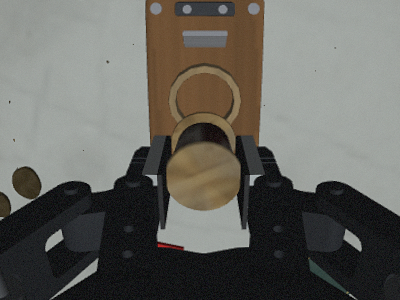

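The spool is held upright: its top disc is at (324,324) and the socket collar at about (325,246) in the full image. I'll compare the two with the same camera, then place.

```bash
python3 - <<'E'
from h import *
s=pickle.load(open("place1.pkl","rb")); t=s["tcp"][:3,3]
a=at_z(s,(324,324.),t[2]+.005); b=at_z(s,(325,246.),.022); print(a,b,t)
R=s["tcp"][:2,:2]; print("tool-frame: spool-tcp",R.T@(a-t)[:2],"collar-tcp",R.T@(b-t)[:2])
# bottom flange far edge: pix row 112 tile -> 262 ; bottom z = t-.031
print("bottom far edge", R.T@(at_z(s,(324,262.),t[2]-.031)-t)[:2], "top near edge",R.T@(at_z(s,(324,360.),t[2]+.005)-t)[:2])
E
```

```text
[0.53869494 0.19026585 0.11519583] [0.53896785 0.19217959 0.022     ] [0.53950049 0.18855213 0.11019583]
tool-frame: spool-tcp [ 0.00186271 -0.00034066] collar-tcp [0.00364309 0.00041243]
bottom far edge [ 0.01331   -0.0002928] top near edge [-0.01403211 -0.00031981]
```

```bash
python3 - <<'E'
from workcell import manip, jaws, optics
from h import *
H=(.5390,.1912)
manip.line_to([*H,.08]); r=manip.line_to([*H,.0425],v=.04,f_stop=4)
manip.dwell(.2); st=manip.sense();print(r,st["tcp_pos"],st["ft_force"])
if st["tcp_pos"][2]<.047:
    jaws.gripper_to(.05); manip.dwell(.3); manip.line_to([*H,.14],v=.2); manip.dwell(.2)
    s=wrist_shot(manip,optics,"chk"); t=s["tcp"][:3,3];print(t,manip.sense()["clock"])
else: s=wrist_shot(manip,optics,"chk")
cv2.imwrite("pics/p2.png",cv2.resize(s["color"][130:330,200:450],None,fx=3,fy=3)[:,:,::-1])
E
```

```text
True [0.53837685 0.19106473 0.04303508] [0.21423712 0.110232   4.93138379]
[0.53774627 0.19091716 0.1377439 ] 13.7583
```

View pics/p2.png

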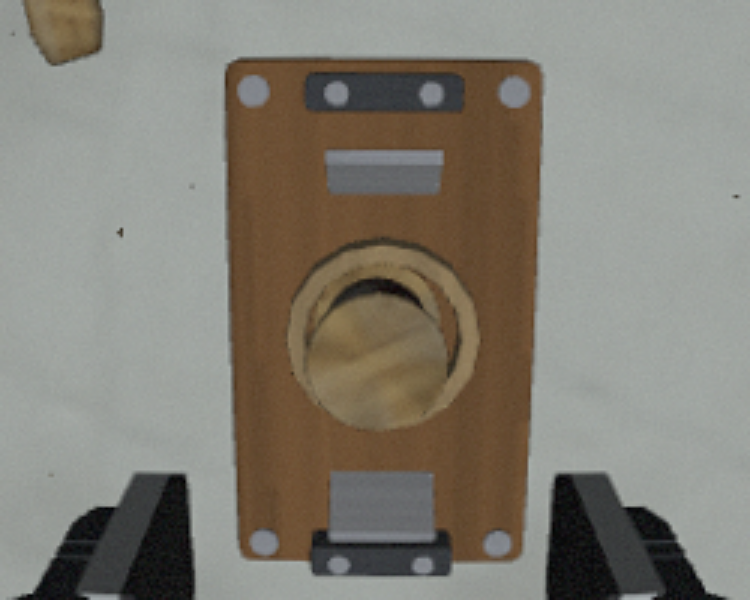

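The spool stands in the socket, with its base inside the collar and at floor depth (TCP 0.043). Next: pick up the cover, lift it and check over the holder.

```bash
python3 - <<'E'
from workcell import manip, jaws, optics
from h import *
s=pickle.load(open("chk.pkl","rb"));f=lambda q:np.array(q)/3+[200,130]
print("collar",at_z(s,f((383,338)),.022)); P=np.array([at_z(s,f(q),.012)[:2] for q in((225,60),(542,60),(522,558),(240,560))]); print("plank",P.mean(0))
e=P[0]+P[1]-P[2]-P[3];print("yaw",np.degrees(np.arctan2(-e[0],e[1])))
C=(.457,-.2067); o=[180,0,185.5]
manip.movep([*C,.13],o); r=manip.line_to([*C,.0645],v=.06,f_stop=5)
st=manip.sense();print(r,st["tcp_pos"],st["ft_force"])
jaws.gripper_to(0); st=manip.sense();print(st["grip_width"],st["grip_force"],st["tcp_pos"])
manip.line_to([*C,.20]); H=(.539,.1908)
manip.movep([*H,.20],[180,0,194.9]); manip.dwell(.3); s=wrist_shot(manip,optics,"cov"); st=manip.sense()
print(st["tcp_pos"],st["ee_rot"],st["ft_force"],st["grip_width"],st["clock"])
cv2.imwrite("pics/p3.png",s["color"][60:480,60:580][:,:,::-1])
E
```

```text
collar [0.53968869 0.18918863 0.022     ]
plank [0.53948812 0.18956145]
yaw 14.795860118977753
False [ 0.4573864  -0.20694527  0.06503891] [-0.95812367 -1.1055726  -0.01675339]
0.013117427423802798 60.00203847885132 [ 0.4573673  -0.20694656  0.0649778 ]
[0.53916524 0.19025303 0.20007445] [-1.79997159e+02  7.57478692e-03 -1.65153592e+02] [ 1.21840713  0.20008208 -1.10073404] 0.012957485368230399 20.2083
```

View pics/p3.png

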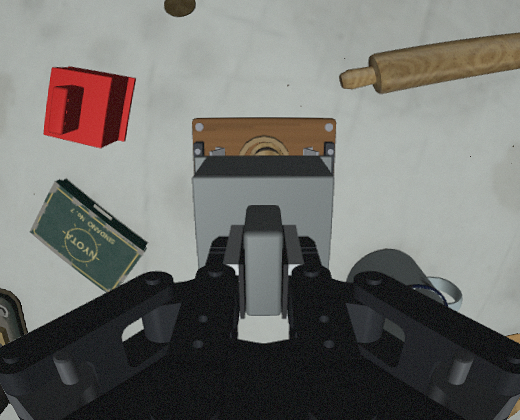

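The cover is held level and lined up with the plank: cover columns 193–333, plank 193–336. I'll check the rib's offset along the pads, then lower and press.

```bash
python3 - <<'E'
from workcell import manip, jaws, optics
from h import *
s=pickle.load(open("cov.pkl","rb")); t=s["tcp"][:3,3]; R=s["tcp"][:2,:2]
q=lambda u,v:np.array([u+60.,v+60])
rib=[R.T@(at_z(s,q(264,v),t[2]+.0085)-t)[:2] for v in(228,315)]
top=[R.T@(at_z(s,q(u,178),t[2]-.0215)-t)[:2] for u in(193,333)]
print("rib ends",rib,"cover far edge",top)
off=np.clip((np.mean(rib,0)[0]+(np.mean(top,0)[0]-.0295))/2,-.003,.003); print("off x",off)
H=np.array([.5394,.1895])-R@[off,0]; print(H)
manip.line_to([*H,.12],v=.1); manip.dwell(.2); e=H-manip.sense()["tcp_pos"][:2]; print("err",e); H=H+e
r=manip.line_to([*H,.102],v=.05,f_stop=5); print(r,manip.sense()["tcp_pos"],manip.sense()["ft_force"])
b=manip.sense()["ft_force"][2]
if not r:
  for z in np.arange(.099,.066,-.0015):
    manip.line_to([*H,z],v=.02); manip.dwell(.15); st=manip.sense(); F=st["ft_force"]
    print(round(z,4),st["tcp_pos"].round(4),F.round(1),round(st["clock"],1))
    if F[2]-b>18 and st["tcp_pos"][2]<.079 or F[2]-b>35: break
E
```

```text
rib ends [array([ 0.02000483, -0.00127004]), array([-0.01629626, -0.00122395])] cover far edge [array([ 0.02930221, -0.03041692]), array([0.02930167, 0.02723248])]
off x 0.0008281118542764606
[0.54020051 0.18971203]
err [-0.00057988 -0.00013984]
False [0.53923508 0.18950686 0.10130922] [-0.08562637 -0.11341193 -0.75784026]
0.099 [0.5397 0.1896 0.0992] [-0.1 -0.1 -1.1] 22.3
0.0975 [0.5396 0.1896 0.0975] [ 1.  -0.6 -0.8] 22.7
0.096 [0.5396 0.1896 0.096 ] [-0.7  0.7 -1. ] 23.1
0.0945 [0.5396 0.1896 0.0945] [-0.  -0.2 -1.2] 23.5
0.093 [0.5396 0.1896 0.093 ] [ 0.6  0.4 -1.9] 23.9
0.0915 [0.5396 0.1896 0.0915] [-0.   1.7  0. ] 24.3
0.09 [0.5397 0.19   0.0902] [-0.8  3.3  1.1] 24.7
0.0885 [0.5399 0.1898 0.0887] [0.2 3.9 1.5] 25.1
0.087 [0.54   0.1895 0.0873] [-0.   2.6  4.3] 25.5
0.0855 [0.5402 0.1893 0.0861] [0.6 1.6 5.2] 25.9
0.084 [0.5404 0.1894 0.085 ] [-0.5  2.2  6.9] 26.3
0.0825 [0.5395 0.1893 0.0821] [0.9 3.  1.2] 26.7
0.081 [0.5378 0.1892 0.0789] [-0.5  2.3 -8.4] 27.1
0.0795 [0.5386 0.1894 0.0786] [-2.   3.3 -9.5] 27.5
0.078 [0.5399 0.1897 0.0783] [-1.7  3.8 -4.8] 27.9
0.0765 [0.5404 0.1896 0.0772] [-0.4  2.3 -3.4] 28.3
0.075 [0.5404 0.1898 0.077 ] [-4.1  2.9  4.8] 28.7
0.0735 [0.5405 0.1898 0.077 ] [-8.8 -0.1 13.3] 29.1
0.072 [0.5406 0.1898 0.077 ] [-12.1  -0.5  21.7] 29.5
```

```bash
python3 - <<'E'
from workcell import manip, jaws, optics
from h import *
manip.dwell(1.0); st=manip.sense(); print(st["tcp_pos"],st["ee_rot"],st["ft_force"],st["grip_width"],st["grip_force"],st["clock"])
s=wrist_shot(manip,optics,"fin"); d=optics.snapshot("side")["color"]
cv2.imwrite("pics/p4.png",np.hstack([s["color"][120:420,120:520],cv2.resize(d[110:260,170:370],(400,300))])[:,:,::-1])
E
```

```text
[0.54062718 0.18979261 0.07699008] [-1.79968980e+02  1.14891723e-02 -1.65081616e+02] [-12.10860869   0.07471407  22.08195559] 0.012895784049957866 63.115360736846924 30.5167
```

View pics/p4.png

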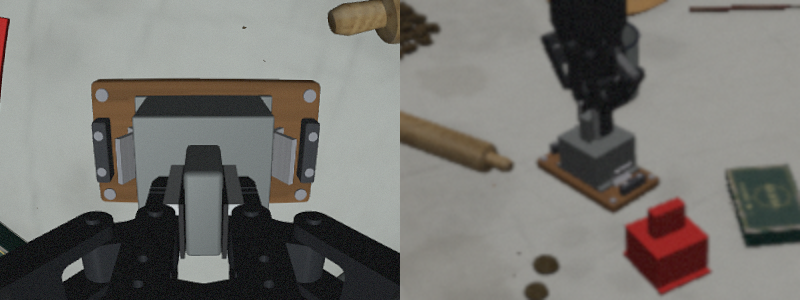

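The cover sits flat on the plank between both clips, centred (cover columns 134–272, plank 93–320). The push is a steady 22 N with the grip still holding, so I'm handing in.

```bash
python3 -c "
from workcell import manip
print(manip.close_job())"
```

```text
the job is handed in; nothing more can be done
None
```

I handed in the job at about 31 s with the spool standing in the socket, the cover snapped on and seated on the plank, and the gripper still holding it down at a steady 22 N; no verdict came back.

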